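# Free the loose base of a cake ring over a peg and set it to dry

### The job

Lower the small steel cake ring with the loose yellow base over the white upright peg, so that the peg pushes the base up out of the ring and the ring is left standing down around the peg on its foot. Then take the yellow base off the peg from above and lay it flat on the round blue pad of the dish rack, centred on the pad.

Things in the scene. Friction and masses are not known exactly. Their poses are not given: they have to be found in the camera images.
- tin: Steel cake ring on the ledge: 64 mm outside diameter, 32 high, wall 3, open on top; an inward lip at the bottom, 3 mm thick, leaves a 46 mm opening. 80 g. Origin: centre of its underside; z up along its axis. Grip it across the outside. A similar conical mould with a closed steel bottom, no yellow in it, is not wanted. Neighbours are at least 40 mm from the ring's outside.
- base: Loose yellow plastic disc, 54 mm in diameter, 8 thick, 40 g. Lies inside the ring on its lip with 2 mm play all round, underside 3 mm above the ring's underside: too deep to be gripped there. Origin: centre of its underside; z up along its axis.
- peg_top (a point): Centre of the flat top of a fixed white peg, 28 mm in diameter, 58 mm above the ledge; z up. It passes the ring's opening with 9 mm to spare all round. It rises 50 mm from a round white foot, 90 mm wide and 8 high. A ring lowered fully stands on this foot; the base then lies on the peg, 18 mm above the ring's rim.
- pad (a point): Centre of the top of a fixed round blue pad, 40 mm in diameter, 40 mm above the ledge, on a thin pillar in the near half of the grey dish-rack tray (10 mm high). z up, x to the back of the rack, where three upturned tumblers (tops 105 mm above the ledge) stand 140 mm off; nothing taller than the tray within 80 mm of the pad. Tallest thing around: a white jug, 130 mm.
Not all that is in view belongs to the job. What is shaped like the tin but orange or purple is not meant.

How it is judged:
By the outcome, as a careful person would: the job done as asked, in the order asked, and still so for the second after the job is handed in, with the robot touching nothing.
It also fails if it takes over 64 s, if anything falls off the work surface, if the arm or the gripper's body presses on something with over 40 N, if the wrist force passes 120 N, or if a joint passes its speed limit or range.

### The arm

A 6-joint arm with a two-finger parallel gripper is mounted at the origin on the work surface. World frame = base frame: x ahead of the robot, y to its left, z up, the work surface at z = 0. Lengths are in m, angles in rad, forces in N, time in s.
With the tool pointing down it reaches from about 0.35 to 0.775 m from the base axis. Payload 7.3 kg.
Tool frame: the origin (TCP) lies at the very end of the fingers, on their centre line; the grasp point (between the pads) lies 19 mm behind it (robot.pinch_z is the distance from the TCP to the grasp point, in m); z points along the fingers, y is the line along which they close (so a half turn about z gives the same grasp; the last joint's range is limited). The gripper opens to 92 mm and grips with 3 to 60 N. Pads are 19 mm wide; open, the fingers measure 130 mm over their backs; the gripper's body (75 mm by 190 mm) begins 47 mm behind the grasp point.
Start: joints at [0.98, 0.342, 1.524, -0, 1.275, -0.146], TCP at [0.226, 0.474, 0.227] pointing down, gripper open.
Joint ranges: [-2.53, 2.53], [-0.77, 2.02], [0.04, 2.7], [-1, 4.14], [0.28, 2.66], [-3.11, 3.11]. Speed limits (rad/s): [2.57, 2.57, 3.14, 3.14, 3.14, 3.14].

### API

Orientations are given as [roll, pitch, yaw] about the fixed x, y, z axes, in that order (R = Rz(yaw) Ry(pitch) Rx(roll)).
In Python, from cell import robot gives the robot as it stands.
- The arm moves only by the tool move_arm, never from a script. Its argument "motion" is a list of rows, each a list of 6 numbers: the shift along the tool's x, y, z in units of 0.1 m (1.0 is 0.1 m), then the turn, a rotation vector about the tool's x, y, z in units of pi rad (1.0 is pi rad). In form: [[dx, dy, dz, rx, ry, rz], ...]. A call has 1 to 12 rows; each row is the pose to reach, as a shift and turn from the pose commanded when the call began, along the tool's axes at that moment, turning the shorter way round; what a row does not reach only later rows make up. A row lasts 1/8 s, in which the tool goes at most 62.5 mm and 10.7 degrees, less where a joint would pass 70% of its speed; a pose out of reach is approached as far as the arm can. A call with a number of a shift or a turn outside -1 to 1 is refused whole. A call with a gripper value outside its range is refused whole. "fingers" is the opening, from -1 (shut) to 1 (fully open), set as the call begins (left out, the last holds). The fingers move at their own pace and stop on an object; "newtons" is the grip in N (left out, the last holds). Time passes only in rows, so rows that repeat a pose let the fingers close. It gives the time, the measured TCP pose, the force, the opening and the grip force at its end, in the units of the state.
- robot.observe(): the state, without advancing time (a new reading comes with each control period).
- robot.read_camera(name): name is "scene" or "top" or "wrist"; returns a dict with "image" (400x640x3 uint8, red, green, blue), "range_z" (400x640 float32, m along the optical axis (not along the pixel's ray), 0 where there is no reading), "vfov" (degrees; the focal length in pixels is half the picture's height over the tangent of half this angle, whatever the lens; pixels are square), "cx", "cy" (the principal point, pixels), "extrinsics" (4x4, takes a point from camera to world coordinates); the wrist camera has in their place "hand_eye" (4x4, takes a point from camera to tool coordinates, whose origin is the TCP and whose axes are the flange's). Camera axes: x right, y up, looking along -z (the intrinsics and any distortion apply to the point x, -y, -z); pixel columns grow to the right and rows downward; lengths in m; the calibration is good to about 2 mm. A picture is of the moment at which its call begins: read the wrist's pose just before it.
- robot.hand_in(): hands the job in; it is judged then, once.
The state is a dict: "time": time; "qpos": joint angles; "qvel": joint speeds; "joint_efforts": joint torques, N m; "tool_pos": TCP position; "tool_rot": TCP orientation; "contact_force": force on the tool from outside, world axes, zero at the start; "torque": the same for the moment, N m; "opening": finger opening in m; "grip_force": force on a finger pad.
Only numpy, scipy, OpenCV 4.12 (cv2) and the standard library are available. Lean on these libraries where they do the work, as an engineer would, in place of code of your own. Each camera call takes 0.05 s, during which the arm holds its last target. There are 200 camera calls.

## Working session

There is one attempt and no reset: what is moved stays moved. The work goes in short steps, Python scripts to look and compute and a tool call to move; the robot and the scene stay as the last step left them, time stands still between calls to the robot, and variables do not carry over. Pictures are saved under pics/ and viewed, at most 10 in all, crops included, and the job is handed in when it is done.

Besides the shell and the picture viewer there is one more tool, called after "Request:" in YAML: its name, and indented under it one key for each argument. move_arm: Moves the arm, as the interface text tells. Shifts and turns lie within -1 to 1; 1 stands for 0.1 m of shift or pi rad of turn. Its arguments: {"type":"object","properties":{"motion":{"type":"array"},"fingers":{"type":"number"},"newtons":{"type":"number"}},"required":["motion"]}

```bash
mkdir -p pics; ls
cat > h.py <<'E'
import numpy as np, cv2
from cell import robot
from scipy.spatial.transform import Rotation as R
def snap(n):
    s=robot.observe(); c=robot.read_camera(n)
    if n=='wrist':
        T=np.eye(4); r=np.array(s['tool_rot']); T[:3,:3]=r if r.shape==(3,3) else R.from_euler('xyz',r).as_matrix(); T[:3,3]=s['tool_pos']
        c['X']=T@np.array(c['hand_eye'])
    else: c['X']=np.array(c['extrinsics'])
    return c
def cloud(c):
    h,w=c['range_z'].shape; f=h/2/np.tan(np.radians(c['vfov'])/2)
    v,u=np.mgrid[:h,:w]; z=c['range_z']
    P=np.stack([(u-c['cx'])/f*z,-(v-c['cy'])/f*z,-z],-1)
    return P@c['X'][:3,:3].T+c['X'][:3,3]
E
python3 - <<'E'
from h import *
print(robot.observe())
for n in ['scene','top','wrist']:
    c=snap(n); cv2.imwrite(f'pics/{n}0.png',c['image'][...,::-1]); np.save(f'{n}0.npy',cloud(c))
    print(n,{k:v for k,v in c.items() if k not in('image','range_z')})
E
```

```text
pics
{'time': 0.0, 'qpos': array([ 9.79986739e-01,  3.42743555e-01,  1.52500333e+00, -1.05161151e-05,
        1.27541557e+00, -1.46002034e-01]), 'qvel': array([-2.13069694e-03,  1.96150892e-03,  5.77551187e-04, -5.69099702e-04,
        1.36786824e-04, -5.48902464e-06]), 'joint_efforts': array([-4.10248185e-05, -4.31236124e+01, -2.44217938e+01,  7.16508483e-02,
        5.60653768e-02, -1.59213514e-04]), 'tool_pos': array([0.2256539 , 0.47358027, 0.22603894]), 'tool_rot': array([-3.14003809e+00, -2.18431940e-04,  2.69678800e+00]), 'contact_force': array([ 0.96474034,  0.71839031, -0.6184758 ]), 'torque': array([0.02608336, 0.00584247, 0.05676017]), 'grip_force': 0.0, 'opening': 0.09193525017240416}
scene {'vfov': 48.19870299334121, 'cx': 316.99127747856096, 'cy': 205.11964997749286, 'extrinsics': array([[ 0.75250867, -0.48431031,  0.4462894 ,  0.96628369],
       [ 0.65837514,  0.53621074, -0.52822365, -0.57237714],
       [ 0.01651899,  0.69131872,  0.72236109,  0.78510841],
       [ 0.        ,  0.        ,  0.        ,  1.        ]]), 'X': array([[ 0.75250867, -0.48431031,  0.446289
[... 785 characters left out ...]
       ]])}
wrist {'vfov': 64.68474606779465, 'cx': 320.9531344161998, 'cy': 195.8407865805865, 'hand_eye': array([[ 2.89791411e-04,  9.51426687e-01,  3.07875261e-01,
         8.36980758e-02],
       [ 9.99999652e-01, -5.16430032e-04,  6.54661254e-04,
        -5.42637240e-04],
       [ 7.81858218e-04,  3.07874964e-01, -9.51426505e-01,
        -1.59101940e-01],
       [ 0.00000000e+00,  0.00000000e+00,  0.00000000e+00,
         1.00000000e+00]]), 'X': array([[ 0.43005335, -0.85928118, -0.27692953,  0.15002781],
       [ 0.90280102,  0.40860497,  0.13413536,  0.50933236],
       [-0.00210521, -0.30769762,  0.95148187,  0.3852481 ],
       [ 0.        ,  0.        ,  0.        ,  1.        ]])}
```

View pics/top0.png

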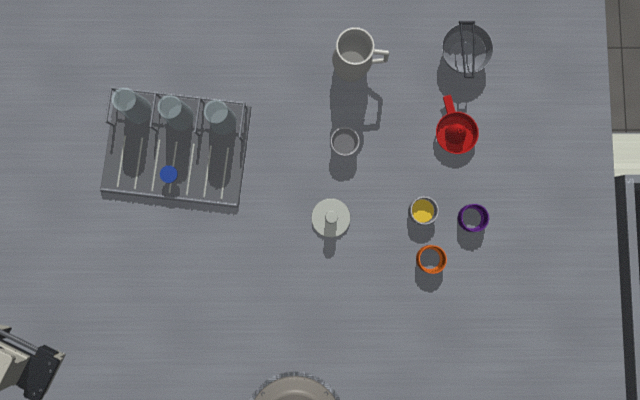

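View pics/scene0.png

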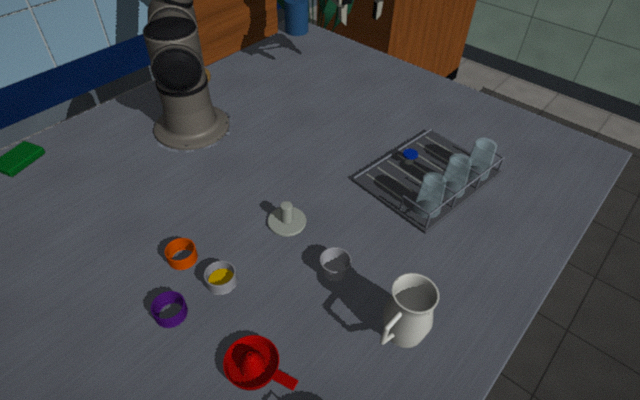

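The top view shows the tin with the yellow base at (424,211), the peg at (332,216) and the pad at (168,174). Orange (431,260) and purple (473,218) rings stand beside the tin, and the conical mould is at (345,141).

```bash
cat >> h.py <<'E'
def mask(img,col):
    hsv=cv2.cvtColor(np.ascontiguousarray(img),cv2.COLOR_RGB2HSV)
    lo,hi={'yellow':((20,120,60),(33,255,255)),'blue':((108,150,50),(125,255,255))}[col]
    return cv2.inRange(hsv,lo,hi)
def ray(c,u,v,z):
    h=400; f=h/2/np.tan(np.radians(c['vfov'])/2)
    d=c['X'][:3,:3]@np.array([(u-c['cx'])/f,-(v-c['cy'])/f,-1]); o=c['X'][:3,3]
    return o+d*(z-o[2])/d[2]
def blob(m):
    n,l,s,ce=cv2.connectedComponentsWithStats(m); 
    k=1+np.argmax(s[1:,4]); return ce[k],s[k],l==k
E
python3 - <<'E'
from h import *
for n in ['top','scene']:
    img=cv2.imread(f'pics/{n}0.png')[...,::-1]; P=np.load(f'{n}0.npy'); c=snap(n)
    m=mask(img,'blue')
    if n=='scene': m[:100]=0
    for nm,mm,z in(('yellow',mask(img,'yellow'),.011),('blue',m,.04)):
        ce,s,l=blob(mm); q=P[l]; print(n,nm,ce,s,'med',np.median(q,0),'ray',ray(c,*ce,z), 'min',q.min(0),'max',q.max(0))
    if n=='top': print('table',np.median(P[280:300,450:500].reshape(-1,3),0))
    # ring rim & peg by depth
    pr=np.array([.44,-.07]) 
    for nm,c0,zl,zh,r in(('rim',None,.027,.037,.045),('peg',None,.052,.064,.03),('foot',None,.005,.012,.06),):
        if n=='top': 
            uv=(424,211) if nm=='rim' else (332,216); ctr=P[uv[1],uv[0]][:2]; globals()['C'+nm]=ctr
        ctr=globals()['C'+nm]
        k=(np.hypot(*(P[...,:2]-ctr).transpose(2,0,1))<r)&(P[...,2]>zl)&(P[...,2]<zh)
        q=P[k]; print(n,nm,len(q),'mean',q.mean(0),'mid',(q.min(0)+q.max(0))/2,'ext',np.ptp(q,axis=0))
E
```

```text
top yellow [422.37142857 210.47532468] [412 200  22  22 385] med [ 0.47719929 -0.29680184  0.01202849] ray [ 0.47633401 -0.29719622  0.011     ] min [ 0.41272439 -0.32217884  0.00597353] max [ 0.50067288 -0.0372507   1.19449849]
top blue [168.13513514 173.8018018 ] [160 166  17  17 222] med [0.5596887  0.27919136 0.0403509 ] ray [0.56005703 0.27939486 0.04      ] min [ 0.41272439 -0.0372507   0.03506   ] max [0.57815189 0.29801038 1.19449849]
table [ 0.29538644 -0.41467917  0.00146731]
top rim 133 mean [ 0.47454253 -0.29763642  0.03237612] mid [ 0.47519329 -0.29670503  0.03204012] ext [0.06120058 0.06333931 0.00989258]
top peg 120 mean [ 0.46095385 -0.08537463  0.05898554] mid [ 0.46048468 -0.08508371  0.05774341] ext [0.02636584 0.02639409 0.0105136 ]
top foot 950 mean [ 0.46041623 -0.08569773  0.00870184] mid [ 0.46286633 -0.08609627  0.00850374] ext [0.11503204 0.11320608 0.00697395]
scene yellow [220.0704698  276.37919463] [208 269  25  16 298] med [ 0.47318795 -0.29447646  0.00964767] ray [ 0.47353501 -0.29457995  0.011     ] min [ 0.45294251 -0.57237714  0.00668547] max [ 0.96628369 -0.26984314  0.78510841]
scene blue [ 22.06946108 109.37005988] [  0 100  66  29 835] med [-1.52605043 -0.08664236 -0.61472042] ray [-0.36597164 -0.30654677  0.04      ] min [-1.55484731 -0.57237714 -0.66754381] max [0.96628369 0.14778761 0.78510841]
scene rim 170 mean [ 0.47958437 -0.29974391  0.03028043] mid [ 0.47945225 -0.29909242  0.03065601] ext [0.06452694 0.06274703 0.0071935 ]
scene peg 96 mean [ 0.46486387 -0.08889863  0.0565463 ] mid [ 0.46396053 -0.08816891  0.05615156] ext [0.02879811 0.02808526 0.00725722]
scene foot 611 mean [ 0.46928564 -0.09323242  0.00709433] mid [ 0.4647658  -0.08768621  0.00823815] ext [0.0883775  0.08702627 0.00645722]
```

```bash
cat > plan.py <<'E'
from h import *
def rot(y): return R.from_euler('xyz',[np.pi,0,y])
def plan(wps,start=None,step=.05,nd=2):
    """wps: [x,y,z,yaw]; prints the move calls from the current (or given) pose"""
    if start is None:
        s=robot.observe(); p,q=np.array(s['tool_pos']),R.from_euler('xyz',s['tool_rot'])
    else: p,q=np.array(start[:3]),rot(start[3])
    calls=[];rows=[];p0,q0=p,q;off=np.zeros(3),np.zeros(3)
    for w in wps:
        tp,tq=np.array(w[:3]),rot(w[3]); dv=(q.inv()*tq).as_rotvec()
        n=int(max(np.ceil(np.linalg.norm(tp-p)/step),np.ceil(np.linalg.norm(dv)/.17),1)); a,b=p,q
        for i in range(1,n+1):
            p=a+(tp-a)*i/n; q=b*R.from_rotvec(dv*i/n)
            for k in range(2):
                row=np.round(np.r_[q0.inv().apply(p-p0)/.1,(q0.inv()*q).as_rotvec()/np.pi],nd+(np.arange(6)>2))
                if np.abs(row).max()<=1 and len(rows)<12: break
                calls.append(rows); p0=p0+q0.apply(rows[-1][:3])*.1; q0=q0*R.from_rotvec(rows[-1][3:]*np.pi); rows=[]
            rows.append(row)
    calls.append(rows)
    for r in calls: print([[float(x)+0. for x in y] for y in r])
E
python3 - <<'E'
from plan import *
plan([[.42,.25,.25,2.0],[.45,-.05,.25,1.2],[.476,-.298,.2,.785]],step=.06)
E
```

```text
Traceback (most recent call last):
TypeError: only integer scalar arrays can be converted to a scalar index

During handling of the above exception, another exception occurred:

Traceback (most recent call last):
  File "plan.py", line 15, in plan
    row=np.round(np.r_[q0.inv().apply(p-p0)/.1,(q0.inv()*q).as_rotvec()/np.pi],nd+(np.arange(6)>2))
TypeError: only integer scalar arrays can be converted to a scalar index
```

```bash
sed -i 's/nd+(np.arange(6)>2))/nd+1)/' plan.py
python3 - <<'E'
from plan import *
plan([[.42,.25,.25,2.0],[.45,-.05,.25,1.2],[.476,-.298,.2,.785]],step=.06)
E
```

```text
[[-0.543, -0.237, -0.047, 0.0, 0.0, 0.044]]
[[-0.571, -0.16, -0.047, 0.0, 0.0, 0.045]]
[[-0.587, -0.077, -0.047, 0.0, 0.0, 0.044]]
[[-0.593, 0.004, -0.047, 0.0, 0.0, 0.044]]
[[-0.587, 0.085, -0.048, 0.0, 0.0, 0.045]]
[[-0.475, -0.162, 0.001, 0.0, 0.0, 0.042], [-0.951, -0.325, 0.001, 0.0, 0.0, 0.085]]
[[-0.501, -0.031, 0.0, 0.0, 0.0, 0.042]]
[[-0.501, 0.035, 0.001, 0.0, 0.0, 0.043]]
[[-0.492, 0.103, 0.0, 0.0, 0.0, 0.042], [-0.984, 0.205, 0.0, 0.0, 0.0, 0.084]]
[[-0.444, 0.228, 0.1, 0.0, 0.0, 0.027], [-0.888, 0.455, 0.201, 0.0, 0.0, 0.053]]
[[-0.399, 0.298, 0.1, 0.0, 0.0, 0.027], [-0.799, 0.596, 0.2, 0.0, 0.0, 0.053]]
[[-0.345, 0.361, 0.1, 0.0, 0.0, 0.027]]
```

Request:
move_arm:
  motion:
    - [0,0,0,0,0,0.055]
    - [0,0,0,0,0,0.11]
    - [0,0,0,0,0,0.165]
    - [0,0,0,0,0,0.22]
    - [0,0,0,0,0,0.275]
    - [0,0,0,0,0,0.33]
    - [0,0,0,0,0,0.385]
    - [0,0,0,0,0,0.44]
    - [0,0,0,0,0,0.495]
    - [0,0,0,0,0,0.55]
    - [0,0,0,0,0,0.609]
    - [0,0,0,0,0,0.609]
  fingers: 0.7

```text
time: 1.75
tool_pos: [0.2258, 0.4739, 0.2266]
tool_rot: [3.142, 0.0, 0.785]
contact_force: [0.5, -0.5, 0.6]
opening: 0.0785
grip_force: 0.0
```

Request:
move_arm:
  motion:
    - [0,0.5,0,0,0,0]
    - [-0.07,1,0,0,0,0]

```text
time: 2.0
tool_pos: [0.2921, 0.3976, 0.2265]
tool_rot: [3.141, -0.0, 0.79]
contact_force: [1.9, -0.6, 0.1]
opening: 0.0781
grip_force: 0.0
```

Request:
move_arm:
  motion:
    - [0,0.5,0,0,0,0]
    - [-0.07,1,0,0,0,0]

```text
time: 2.25
tool_pos: [0.3582, 0.3213, 0.2268]
tool_rot: [3.141, -0.001, 0.788]
contact_force: [0.1, 0.5, -0.1]
opening: 0.0783
grip_force: 0.0
```

Request:
move_arm:
  motion:
    - [0,0.5,0,0,0,0]
    - [-0.07,1,0,0,0,0]
    - [-0.07,1,0,0,0,0]

```text
time: 2.62
tool_pos: [0.4245, 0.2442, 0.2266]
tool_rot: [3.141, 0.0, 0.783]
contact_force: [0.8, 0.8, -0.1]
opening: 0.0779
grip_force: 0.0
```

Request:
move_arm:
  motion:
    - [-0.35,0.42,0,0,0,0]
    - [-0.69,0.84,0,0,0,0]

```text
time: 2.88
tool_pos: [0.4326, 0.1383, 0.2266]
tool_rot: [-3.141, -0.0, 0.789]
contact_force: [0.6, -0.5, -0.1]
opening: 0.0782
grip_force: 0.0
```

Request:
move_arm:
  motion:
    - [-0.35,0.42,0,0,0,0]
    - [-0.69,0.84,0,0,0,0]

```text
time: 3.12
tool_pos: [0.4433, 0.0297, 0.2269]
tool_rot: [-3.142, -0.001, 0.788]
contact_force: [0.9, 0.2, -0.3]
opening: 0.0782
grip_force: 0.0
```

Request:
move_arm:
  motion:
    - [-0.35,0.42,0,0,0,0]
    - [-0.69,0.84,0,0,0,0]

```text
time: 3.38
tool_pos: [0.454, -0.0786, 0.2269]
tool_rot: [3.142, -0.001, 0.788]
contact_force: [0.4, -0.2, 0.6]
opening: 0.0781
grip_force: 0.0
```

Request:
move_arm:
  motion:
    - [-0.35,0.42,0,0,0,0]
    - [-0.69,0.84,0,0,0,0]

```text
time: 3.62
tool_pos: [0.4646, -0.1868, 0.2268]
tool_rot: [-3.142, -0.001, 0.788]
contact_force: [0.4, 0.7, 0.3]
opening: 0.078
grip_force: 0.0
```

Request:
move_arm:
  motion:
    - [-0.35,0.42,0.2,0,0,0]
    - [-0.69,0.84,0.7,0,0,0]
    - [-0.69,0.84,0.7,0,0,0]
    - [-0.69,0.84,0.7,0,0,0]

```text
time: 4.12
tool_pos: [0.4749, -0.2934, 0.1563]
tool_rot: [-3.14, -0.0, 0.785]
contact_force: [-0.1, 0.4, -0.3]
opening: 0.078
grip_force: 0.0
```

```bash
cat >> h.py <<'E'
def look(tag,col,z):
    c=snap('wrist'); cv2.imwrite(f'pics/{tag}.png',c['image'][...,::-1]); P=cloud(c); np.save(tag+'.npy',P)
    ce,s,l=blob(mask(c['image'],col)); e=cv2.fitEllipse(cv2.convexHull(np.argwhere(l)[:,::-1].astype(np.int32)))
    q=P[l]; q=q[(q[:,2]<.3)]
    print('blob',ce,s,'ray',ray(c,*ce,z),'ell',e,'rayell',ray(c,*e[0],z),'medcloud',np.median(q,0),'mid',(q.min(0)+q.max(0))/2,np.ptp(q,axis=0))
    return c,P
E
python3 - <<'E'
from h import *
print(robot.observe()['tool_pos'],robot.observe()['qpos'])
c,P=look('w1','yellow',.011)
k=(np.hypot(P[...,0]-.477,P[...,1]+.297)<.042)&(P[...,2]>.028)&(P[...,2]<.036)
q=P[k];print(len(q),(q.min(0)+q.max(0))/2,np.ptp(q,axis=0),q.mean(0))
v,u=np.nonzero(k);e=cv2.fitEllipse(cv2.convexHull(np.stack([u,v],1).astype(np.int32)));print(e,ray(c,*e[0],.032))
E
```

```text
[ 0.47491079 -0.29342454  0.15633992] [-6.91075305e-01  4.66871905e-01  1.53390998e+00  6.58439005e-04
  1.14248754e+00  9.42774602e-02]
blob [323.15142719 181.63231737] [ 297  158   53   49 2067] ray [ 0.47630317 -0.29539184  0.011     ] ell ((323.1440124511719, 181.64093017578125), (48.665218353271484, 53.89745330810547), 82.00226593017578) rayell [ 0.47629164 -0.29539292  0.011     ] medcloud [ 0.47645876 -0.29523989  0.01210128] mid [ 0.47564101 -0.296587    0.00873372] [0.05435188 0.05343987 0.01144836]
782 [ 0.47700355 -0.29479812  0.03166716] [0.06310846 0.06328457 0.0073316 ] [ 0.4769243  -0.29528253  0.03239139]
((323.37518310546875, 185.60630798339844), (66.16702270507812, 67.68180847167969), 89.85535430908203) [ 0.47776224 -0.29409131  0.032     ]
```

View pics/w1.png

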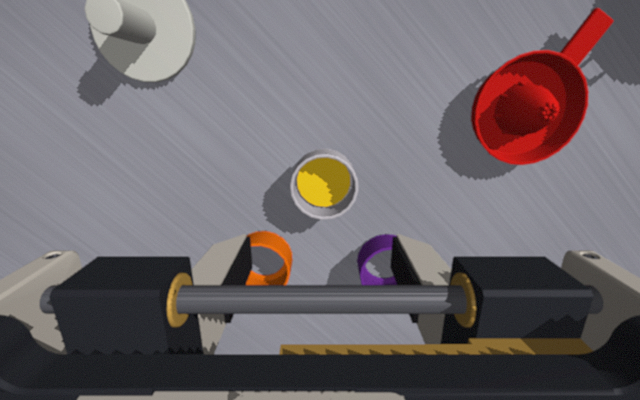

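The tin sits at (323,182), centred between the open fingers, with both side neighbours clear of the finger paths. Next I descend and grip.

Request:
move_arm:
  motion:
    - [0,0.03,0.25,0,0,0]
    - [0,0.03,0.5,0,0,0]
    - [0,0.03,0.75,0,0,0]

```text
time: 4.55
tool_pos: [0.4782, -0.2952, 0.0831]
tool_rot: [3.138, -0.001, 0.787]
contact_force: [0.1, -0.0, -0.4]
opening: 0.078
grip_force: 0.0
```

Request:
move_arm:
  motion:
    - [0,0,0.25,0,0,0]
    - [0,0,0.5,0,0,0]
    - [0,0,0.74,0,0,0]
    - [0,0,0.74,0,0,0]

```text
time: 5.05
tool_pos: [0.4771, -0.2947, 0.0079]
tool_rot: [-3.14, -0.0, 0.786]
contact_force: [0.6, -0.3, -0.1]
opening: 0.0783
grip_force: 0.0
```

Request:
move_arm:
  motion:
    - [0,0,0,0,0,0]
    - [0,0,0,0,0,0]
    - [0,0,0,0,0,0]
    - [0,0,0,0,0,0]
    - [0,0,0,0,0,0]
  fingers: -1
  newtons: 20

```text
time: 5.68
tool_pos: [0.4778, -0.2966, 0.0094]
tool_rot: [3.139, -0.001, 0.784]
contact_force: [0.4, 3.4, 7.7]
opening: 0.0642
grip_force: 20.0
```

Run:
```python
from h import *
P=np.load('w1.npy')
k=(np.hypot(P[...,0]-.462,P[...,1]+.087)<.03)&(P[...,2]>.054)&(P[...,2]<.063)
q=P[k];print(len(q),(q.min(0)+q.max(0))/2,np.ptp(q,axis=0),q.mean(0))
k=(np.hypot(P[...,0]-.462,P[...,1]+.087)<.06)&(P[...,2]>.005)&(P[...,2]<.012)
q=P[k];print(len(q),(q.min(0)+q.max(0))/2,np.ptp(q,axis=0),q.mean(0))
```

```text
1211 [ 0.46226434 -0.08490283  0.05778142] [0.02733627 0.02824452 0.00750227] [ 0.4619105  -0.08683575  0.05867189]
4939 [ 0.46124204 -0.09108874  0.00852525] [0.08720416 0.0769343  0.00693392] [ 0.45882383 -0.09958184  0.00899246]
```

Request:
move_arm:
  motion:
    - [0,0,-0.25,0,0,0]
    - [0,0,-0.55,0,0,0]
    - [0,0,-0.95,0,0,0]
    - [0,0,-0.95,0,0,0]

```text
time: 6.18
tool_pos: [0.4786, -0.298, 0.1063]
tool_rot: [3.134, -0.001, 0.784]
contact_force: [0.1, -0.6, -1.4]
opening: 0.0642
grip_force: 20.0
```

Request:
move_arm:
  motion:
    - [0.23,-0.26,0,0,0,0]
    - [0.45,-0.53,0,0,0,0]
    - [0.68,-0.79,0,0,0,0]

```text
time: 6.55
tool_pos: [0.4685, -0.1913, 0.1018]
tool_rot: [-3.14, 0.0, 0.783]
contact_force: [1.0, 0.2, -1.5]
opening: 0.0642
grip_force: 20.0
```

Request:
move_arm:
  motion:
    - [0.23,-0.26,0,0,0,0]
    - [0.45,-0.53,0,0,0,0]
    - [0.68,-0.79,0,0,0,0]
    - [0.68,-0.79,0,0,0,0]
    - [0.68,-0.79,0,0,0,0]

```text
time: 7.18
tool_pos: [0.4617, -0.0889, 0.1024]
tool_rot: [-3.142, 0.0, 0.784]
contact_force: [-0.5, 0.8, -1.7]
opening: 0.0642
grip_force: 20.0
```

Run:
```python
from h import *
print(robot.observe())
c,P=look('w2','yellow',.1)
for n in ['top','scene']:
    c=snap(n); P=cloud(c); cv2.imwrite(f'pics/{n}2.png',c['image'][...,::-1])
im=cv2.imread('pics/w2.png');im2=cv2.imread('pics/scene2.png')[130:330,200:400];im2=cv2.resize(im2,(400,400))
cv2.imwrite('pics/m2.png',cv2.resize(np.hstack([im,im2]),(800,308)))
```

```text
{'time': 7.175, 'qpos': array([-3.53383968e-01,  3.92039646e-01,  1.84155260e+00, -2.23900319e-04,
        9.08165272e-01,  4.33628190e-01]), 'qvel': array([-0.01883737,  0.00161613, -0.01013291,  0.00052513,  0.00156796,
        0.00244552]), 'joint_efforts': array([ 7.34604355e-01, -4.09792542e+01, -1.89594394e+01,  1.15269874e-01,
        4.54546069e-02,  1.16706293e-02]), 'tool_pos': array([ 0.46172067, -0.08894195,  0.102383  ]), 'tool_rot': array([-3.14151719e+00,  2.29436136e-04,  7.83921934e-01]), 'contact_force': array([-0.45507808,  0.76525895, -1.68740005]), 'torque': array([-0.11268028,  0.15247438, -0.04258357]), 'grip_force': 19.999273968860507, 'opening': 0.06419922115973674}
blob [318.09282621 252.73394841] [ 270  218   95   68 5311] ray [ 0.45877425 -0.09028322  0.1       ] ell ((318.3661804199219, 253.67010498046875), (72.27344512939453, 97.78305053710938), 85.3899917602539) rayell [ 0.45846008 -0.09081505  0.1       ] medcloud [ 0.46104414 -0.08811429  0.10507493] mid [ 0.47788234 -0.07399347  0.17882514] [0.08710392 0.08757188 0.16528228]
```

View pics/m2.png

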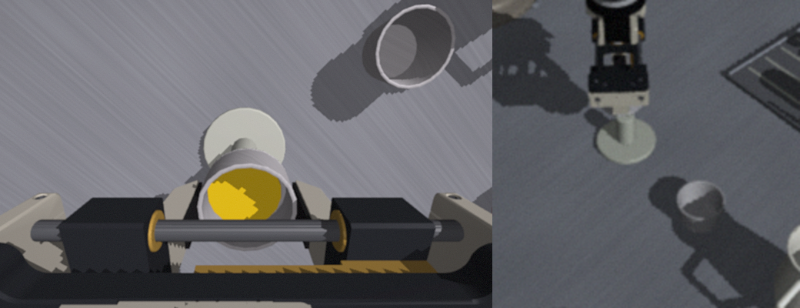

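In the left part the gripped ring with the yellow base is level and over the white foot. On the right the scene view shows the gripper directly above the peg. Lowering now.

Request:
move_arm:
  motion:
    - [0.02,-0.015,0.1,0,0,0]
    - [0.02,-0.015,0.2,0,0,0]
    - [0.02,-0.015,0.3,0,0,0]
    - [0.02,-0.015,0.4,0,0,0]
    - [0.02,-0.015,0.5,0,0,0]
    - [0.02,-0.015,0.6,0,0,0]
    - [0.02,-0.015,0.7,0,0,0]
    - [0.02,-0.015,0.8,0,0,0]
    - [0.02,-0.015,0.8,0,0,0]

```text
time: 8.45
tool_pos: [0.4616, -0.086, 0.0219]
tool_rot: [-3.14, 0.001, 0.783]
contact_force: [-0.5, -0.4, -1.7]
opening: 0.0644
grip_force: 20.0
```

Request:
move_arm:
  motion:
    - [0,0,0.02,0,0,0]
    - [0,0,0.04,0,0,0]
    - [0,0,0.04,0,0,0]

```text
time: 8.82
tool_pos: [0.4621, -0.0862, 0.0187]
tool_rot: [3.142, -0.0, 0.784]
contact_force: [0.1, -0.2, -0.7]
opening: 0.0643
grip_force: 20.0
```

Request:
move_arm:
  motion:
    - [0,0,0.01,0,0,0]
    - [0,0,0.02,0,0,0]
    - [0,0,0.02,0,0,0]

```text
time: 9.2
tool_pos: [0.4622, -0.0862, 0.0174]
tool_rot: [3.141, -0.0, 0.784]
contact_force: [-1.6, 0.0, 7.8]
opening: 0.0642
grip_force: 20.0
```

Request:
move_arm:
  motion:
    - [0,0,0.01,0,0,0]
    - [0,0,0.01,0,0,0]

```text
time: 9.45
tool_pos: [0.4623, -0.0862, 0.0173]
tool_rot: [3.141, -0.001, 0.784]
contact_force: [-5.0, 1.5, 18.0]
opening: 0.0644
grip_force: 20.0
```

Request:
move_arm:
  motion:
    - [0,0,-0.015,0,0,0]
    - [0,0,-0.015,0,0,0]
    - [0,0,-0.015,0,0,0]
    - [0,0,-0.015,0,0,0]
  fingers: 0.8

```text
time: 9.95
tool_pos: [0.462, -0.0861, 0.017]
tool_rot: [-3.141, 0.0, 0.784]
contact_force: [-0.1, -0.8, -0.2]
opening: 0.0824
grip_force: 0.0
```

Request:
move_arm:
  motion:
    - [0,0,-0.2,0,0,0]
    - [0,0,-0.5,0,0,0]
    - [0,0,-1,0,0,0]

```text
time: 10.32
tool_pos: [0.461, -0.0858, 0.117]
tool_rot: [-3.138, 0.002, 0.783]
contact_force: [1.0, -0.0, -0.9]
opening: 0.0827
grip_force: 0.0
```

Request:
move_arm:
  motion:
    - [-0.1,0,-0.4,0,0,0]
    - [-0.3,0,-0.6,0,0,0]
    - [-0.3,0,-0.6,0,0,0]
    - [-0.3,0,-0.6,0,0,0]

```text
time: 10.82
tool_pos: [0.4406, -0.107, 0.1763]
tool_rot: [-3.14, 0.0, 0.783]
contact_force: [-1.0, -0.2, -0.7]
opening: 0.0829
grip_force: 0.0
```

Run:
```python
from h import *
print(robot.observe()['tool_pos'])
c,P=look('w3','yellow',.066)
k=(np.hypot(P[...,0]-.462,P[...,1]+.087)<.04)&(P[...,2]>.034)&(P[...,2]<.046)
q=P[k];print('rim',len(q),(q.min(0)+q.max(0))/2,np.ptp(q,axis=0),np.median(q[:,2]))
k=(np.hypot(P[...,0]-.462,P[...,1]+.087)<.04)&(P[...,2]>.06)&(P[...,2]<.072)
q=P[k];print('base',len(q),(q.min(0)+q.max(0))/2,np.ptp(q,axis=0),q.mean(0))
print('plane',np.linalg.lstsq(np.c_[q[:,:2]-q[:,:2].mean(0),np.ones(len(q))],q[:,2],rcond=None)[0])
```

```text
[ 0.4406341  -0.10698026  0.17633087]
blob [319.1169687  157.26425041] [ 288  126   63   63 3035] ray [ 0.46168256 -0.08420707  0.066     ] ell ((319.0565490722656, 157.2080535888672), (61.71760177612305, 62.519500732421875), 38.71702194213867) rayell [ 0.46168057 -0.0841356   0.066     ] medcloud [ 0.46190673 -0.08431979  0.06702412] mid [ 0.45363971 -0.09143506  0.0345769 ] [0.06792489 0.06667105 0.06949633]
rim 411 [ 0.46761213 -0.08603032  0.0385921 ] [0.05290404 0.0628396  0.00879621] 0.040863676093852774
base 3005 [ 0.46122065 -0.08412359  0.06481549] [0.05276301 0.05313089 0.00901914] [ 0.4616517  -0.0836983   0.06701086]
plane [-0.00240159 -0.00452498  0.06701086]
```

View pics/w3.png

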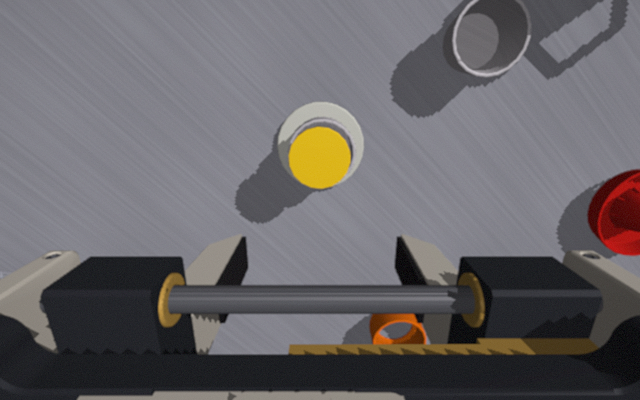

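Yellow disc at (319,157) lies level on the peg, top at 66 mm, and the ring is down on its foot. Next I grip the disc.

Request:
move_arm:
  motion:
    - [0.31,-0.015,0,0,0,0]
    - [0.31,-0.015,0.3,0,0,0]
    - [0.31,-0.015,0.6,0,0,0]
    - [0.31,-0.015,0.9,0,0,0]
    - [0.31,-0.015,0.9,0,0,0]

```text
time: 11.5
tool_pos: [0.46, -0.0833, 0.0846]
tool_rot: [-3.135, 0.003, 0.784]
contact_force: [0.4, 0.0, 0.1]
opening: 0.082
grip_force: 0.0
```

Request:
move_arm:
  motion:
    - [0,0,0.2,0,0,0]
    - [0,0,0.4,0,0,0]
    - [0,0,0.4,0,0,0]

```text
time: 11.88
tool_pos: [0.4614, -0.084, 0.0469]
tool_rot: [-3.14, 0.001, 0.784]
contact_force: [0.1, -0.4, 0.4]
opening: 0.0825
grip_force: 0.0
```

Request:
move_arm:
  motion:
    - [0,0,0,0,0,0]
    - [0,0,0,0,0,0]
    - [0,0,0,0,0,0]
    - [0,0,0,0,0,0]
    - [0,0,0,0,0,0]
  fingers: -1
  newtons: 12

```text
time: 12.5
tool_pos: [0.462, -0.0844, 0.0477]
tool_rot: [3.141, -0.0, 0.784]
contact_force: [-0.8, 0.6, 4.8]
opening: 0.0534
grip_force: 12.0
```

Request:
move_arm:
  motion:
    - [0,0,-0.15,0,0,0]
    - [0,0,-0.4,0,0,0]
    - [0,0,-0.8,0,0,0]
    - [0,0,-0.8,0,0,0]

```text
time: 13.0
tool_pos: [0.4634, -0.0849, 0.1295]
tool_rot: [3.137, -0.002, 0.784]
contact_force: [-0.1, -0.0, -1.2]
opening: 0.0531
grip_force: 12.0
```

Request:
move_arm:
  motion:
    - [0.27,-0.16,0,0,0,0]
    - [0.55,-0.31,0,0,0,0]
    - [0.82,-0.47,0,0,0,0]

```text
time: 13.38
tool_pos: [0.4863, 0.0077, 0.1261]
tool_rot: [-3.14, 0.001, 0.783]
contact_force: [0.7, 0.1, -1.0]
opening: 0.0534
grip_force: 12.0
```

Request:
move_arm:
  motion:
    - [0.27,-0.16,0,0,0,0]
    - [0.55,-0.31,0,0,0,0]
    - [0.82,-0.47,0,0,0,0]

```text
time: 13.75
tool_pos: [0.5112, 0.0989, 0.1259]
tool_rot: [-3.14, 0.001, 0.784]
contact_force: [-0.0, -0.2, 0.2]
opening: 0.0535
grip_force: 12.0
```

Run:
```python
from h import *
s=robot.observe();print(s['tool_pos'],s['qpos'],s['opening'])
c,P=look('w4','blue',.04)
ce,st,l=blob(mask(c['image'],'yellow'));q=P[l];q=q[(q[:,2]<.2)&(q[:,2]>.05)];print('yellow',ce,st[4],np.median(q,0),(q.min(0)+q.max(0))/2,np.ptp(q,axis=0))
```

```text
[0.51116596 0.09891394 0.12594996] [4.38618696e-02 4.39590709e-01 1.67749810e+00 1.94784882e-05
 1.02640741e+00 8.31106607e-01] 0.05351800516995778Traceback (most recent call last):
  File "<stdin>", line 3, in <module>
  File "h.py", line 29, in look
    ce,s,l=blob(mask(c['image'],col)); e=cv2.fitEllipse(cv2.convexHull(np.argwhere(l)[:,::-1].astype(np.int32)))
                                         ~~~~~~~~~~~~~~^^^^^^^^^^^^^^^^^^^^^^^^^^^^^^^^^^^^^^^^^^^^^^^^^^^^^^^^^
cv2.error: OpenCV(4.12.0) /io/opencv/modules/imgproc/src/shapedescr.cpp:361: error: (-201:Incorrect size of input array) There should be at least 5 points to fit the ellipse in function 'fitEllipseNoDirect'
```

View pics/w4.png

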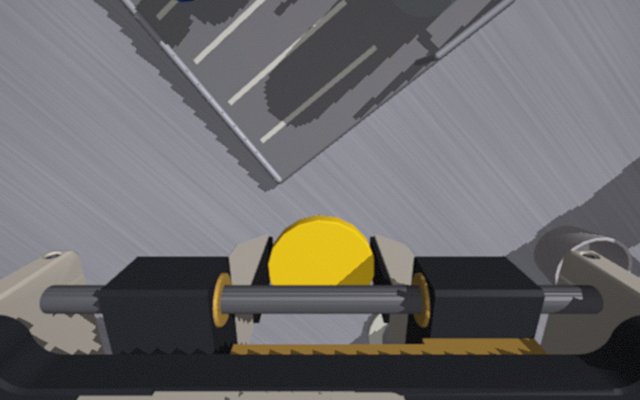

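Disc held level at (321,260); the pad is just above the top edge at about (185,0). I move to a stand-off where it comes into view.

Request:
move_arm:
  motion:
    - [0.25,-0.3,0,0,0,0]
    - [0.5,-0.6,0,0,0,0]
    - [0.8,-0.93,0,0,0,0]
    - [0.8,-0.93,0,0,0,0]
    - [0.8,-0.93,0,0,0,0]

```text
time: 14.42
tool_pos: [0.5021, 0.2197, 0.1263]
tool_rot: [-3.141, 0.002, 0.784]
contact_force: [-0.1, 0.2, 0.2]
opening: 0.0534
grip_force: 12.0
```

Run:
```python
from h import *
s=robot.observe();print(s['tool_pos'],s['tool_rot'])
c,P=look('w5','blue',.04)
ce,st,l=blob(mask(c['image'],'yellow'));v,u=np.nonzero(l);print('yellow',ce,u.min(),u.max(),v.min(),v.max())
q=P[l];q=q[(q[:,2]<.2)&(q[:,2]>.1)];print(np.median(q,0),q.min(0),q.max(0))
T=R.from_euler('xyz',s['tool_rot']); t=T.inv().apply(q-s['tool_pos']); print('tool',t.min(0),t.max(0),np.median(t[:,2]))
a=np.median(t[:,2]);t=t[np.abs(t[:,2]-a)<.004];print('x max',np.percentile(t[:,0],99.8),t[:,1].min(),t[:,1].max())
```

```text
[0.50207263 0.21973637 0.12627147] [-3.14102902e+00  1.73283801e-03  7.84129729e-01]
blob [317.99658703  90.91894198] [ 292   63   53   57 2344] ray [0.5610104  0.28105332 0.04      ] ell ((318.0618896484375, 90.89015197753906), (53.099456787109375, 56.130699157714844), 4.862244129180908) rayell [0.56105868 0.28103345 0.04      ] medcloud [0.56110306 0.28101297 0.04101348] mid [0.56070431 0.27961803 0.14755169] [0.03868729 0.04067247 0.27535278]
yellow [320.9443734  254.39226343] 267 374 215 285
[0.50905907 0.22584181 0.14559835] [0.4778365  0.19512935 0.12779415] [0.52866268 0.24604495 0.14787921]
tool [-0.01011406 -0.02660821 -0.0216186 ] [ 0.02650117  0.02722168 -0.00154359] -0.019339529273703658
x max 0.02621656598330157 -0.02660820763531981 0.027221683701093354
```

View pics/w5.png

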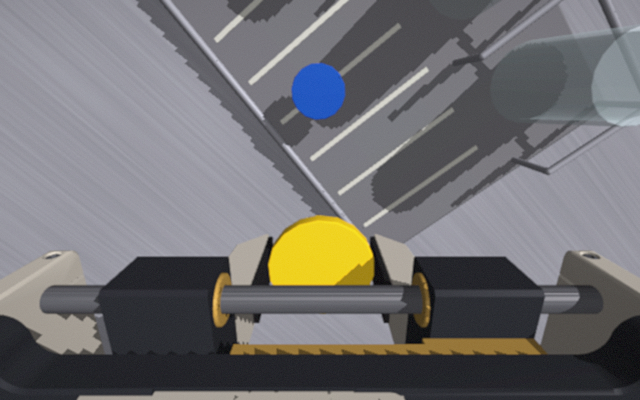

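Pad at (318,91), the disc in the fingers centred on the tool axis.

Request:
move_arm:
  motion:
    - [0.3,0,0,0,0,0]
    - [0.6,-0.02,0,0,0,0]
    - [0.855,-0.02,0,0,0,0]
    - [0.855,-0.02,0,0,0,0]
    - [0.855,-0.02,0,0,0,0]
    - [0.855,-0.02,0.2,0,0,0]
    - [0.855,-0.02,0.4,0,0,0]
    - [0.855,-0.02,0.6,0,0,0]
    - [0.855,-0.02,0.75,0,0,0]
    - [0.855,-0.02,0.88,0,0,0]
    - [0.855,-0.02,0.88,0,0,0]
    - [0.855,-0.02,0.88,0,0,0]

```text
time: 15.98
tool_pos: [0.5622, 0.2822, 0.0399]
tool_rot: [3.141, -0.001, 0.784]
contact_force: [0.2, 0.4, -0.7]
opening: 0.0533
grip_force: 12.0
```

Request:
move_arm:
  motion:
    - [0,0,0.02,0,0,0]
    - [0,0,0.05,0,0,0]
    - [0,0,0.07,0,0,0]
    - [0,0,0.07,0,0,0]
    - [0,0,0.07,0,0,0]

```text
time: 16.6
tool_pos: [0.5618, 0.2821, 0.0323]
tool_rot: [3.142, -0.0, 0.784]
contact_force: [-0.5, 0.6, -0.5]
opening: 0.0531
grip_force: 12.0
```

Request:
move_arm:
  motion:
    - [-0.013,0,0.01,0,0,0]
    - [-0.013,0,0.025,0,0,0]
    - [-0.013,0,0.025,0,0,0]
    - [-0.013,0,0.025,0,0,0]

```text
time: 17.1
tool_pos: [0.5608, 0.2811, 0.0298]
tool_rot: [-3.142, 0.0, 0.784]
contact_force: [-0.6, -0.7, 0.4]
opening: 0.0536
grip_force: 12.0
```

Request:
move_arm:
  motion:
    - [0,0,0.007,0,0,0]
    - [0,0,0.007,0,0,0]
    - [0,0,0.007,0,0,0]

```text
time: 17.48
tool_pos: [0.5609, 0.2811, 0.0297]
tool_rot: [3.141, -0.0, 0.784]
contact_force: [-2.9, -1.0, 5.1]
opening: 0.0543
grip_force: 12.0
```

Request:
move_arm:
  motion:
    - [0,0,-0.005,0,0,0]
    - [0,0,-0.005,0,0,0]
    - [0,0,-0.005,0,0,0]
    - [0,0,-0.005,0,0,0]
    - [0,0,-0.005,0,0,0]
  fingers: 0.6

```text
time: 18.1
tool_pos: [0.5608, 0.2811, 0.0295]
tool_rot: [-3.142, 0.0, 0.784]
contact_force: [-0.5, 0.2, 0.3]
opening: 0.0733
grip_force: 0.0
```

Request:
move_arm:
  motion:
    - [0,0,-0.15,0,0,0]
    - [0,0,-0.5,0,0,0]
    - [0,0,-1,0,0,0]
    - [-0.4,0,-1,0,0,0]
    - [-0.8,0,-1,0,0,0]
    - [-0.8,0,-1,0,0,0]
    - [-0.8,0,-1,0,0,0]

```text
time: 18.98
tool_pos: [0.5052, 0.2251, 0.1307]
tool_rot: [3.141, -0.002, 0.783]
contact_force: [0.2, 0.3, -0.4]
opening: 0.0734
grip_force: 0.0
```

Run:
```python
from h import *
s=robot.observe();print(s['tool_pos'],s['opening'])
c,P=look('w6','yellow',.048)
k=(np.hypot(P[...,0]-.561,P[...,1]-.281)<.04)&(P[...,2]>.042)&(P[...,2]<.056)
q=P[k];print('base',len(q),(q.min(0)+q.max(0))/2,np.ptp(q,axis=0)); d=q[:,:2]-q[:,:2].mean(0)
print('plane',np.linalg.lstsq(np.c_[d,np.ones(len(q))],q[:,2],rcond=None)[0])
c=snap('top');cv2.imwrite('pics/top6.png',cv2.resize(c['image'][60:300,90:410,::-1],(800,600)))
P=cloud(c);ce,st,l=blob(mask(c['image'],'yellow'));print(ce,st,ray(c,*ce,.048))
k=(np.hypot(P[...,0]-.462,P[...,1]+.087)<.042)&(P[...,2]>.034)&(P[...,2]<.046);q=P[k];print('rim',len(q),(q.min(0)+q.max(0))/2,np.ptp(q,axis=0))
```

```text
[0.50520488 0.22505221 0.13071401] 0.07341742809320242
blob [320.38975051 100.19734772] [ 284   62   74   77 4449] ray [0.56120696 0.28064537 0.048     ] ell ((320.39862060546875, 100.14691925048828), (73.850830078125, 76.56481170654297), 6.135164260864258) rayell [0.56123665 0.28066574 0.048     ] medcloud [0.56129452 0.28071341 0.04904437] mid [0.55973713 0.27742833 0.14960913] [0.06212599 0.0586355  0.2808247 ]
base 4345 [0.56055447 0.28069337 0.04858693] [0.05288273 0.05348196 0.00590157]
plane [-0.00228729 -0.00192452  0.04905026]Traceback (most recent call last):
  File "<stdin>", line 8, in <module>
  File "h.py", line 26, in blob
    k=1+np.argmax(s[1:,4]); return ce[k],s[k],l==k
        ~~~~~~~~~^^^^^^^^^
    return _wrapfunc(a, 'argmax', axis=axis, out=out, **kwds)
    return bound(*args, **kwds)
ValueError: attempt to get argmax of an empty sequence
```

View pics/top6.png

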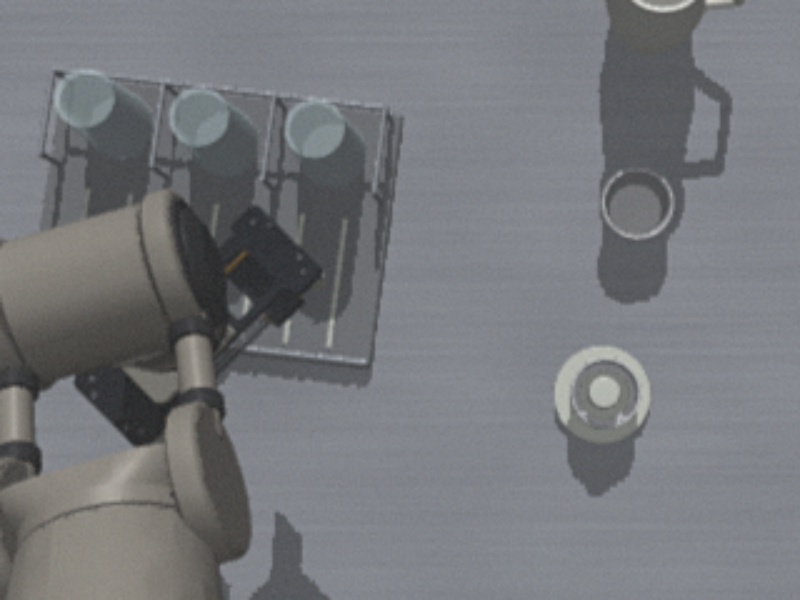

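The ring stands around the peg on its foot at (603,393). The wrist view measures the disc flat at 48 mm and within 1 mm of the pad's centre, and the robot is clear of everything.

```bash
python3 -c "
from cell import robot
print(robot.hand_in())"
```

```text
the job is handed in; nothing more can be done
None
```

The job is done and handed in after about 19 s of the 64 s allowed: the ring stands on its foot around the peg, and the yellow base lies flat on the blue pad, within about 1 mm of its centre.

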